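# Hold a chlorine tablet over the dosing cup with tongs

### The arm

A 6-joint arm with a two-finger parallel gripper is mounted at the origin on the work surface. World frame = base frame: x ahead of the robot, y to its left, z up, the work surface at z = 0. Lengths are in m, angles in degrees, forces in N, time in s.
With the tool pointing down it reaches from about 0.35 to 0.875 m from the base axis. Payload 4.2 kg.
Tool frame: the origin (TCP) lies between the finger pads; the fingertips stand 8 mm ahead of it and the grasp point (between the pads) lies 11 mm behind it; x points along the fingers, y is the direction in which the jaws open and shut, and the axes are right-handed (so a half turn about x gives the same grasp; the last joint's range is limited). The gripper opens to 87 mm and grips with 3 to 60 N. Pads are 19 mm wide; open, the fingers measure 117 mm over their backs; the gripper's body (75 mm by 190 mm) begins 51 mm behind the grasp point.
Start: joints at [-55.084, 22.042, 0.453, 0, -68.411, -14.817], TCP at [0.215, -0.587, 0.231] pointing down, gripper open.
Joint ranges: [-179.83, 179.83], [-69.29, 118.12], [-61.27, 80.66], [-181.25, 117.63], [-171.15, -9.14], [-177.46, 177.46]. Speed limits (degrees/s): [159.86, 159.86, 180, 180, 180, 180].

### API

Orientations are given as a 3x3 rotation matrix whose columns are the frame's x, y, z axes.
In Python, from station import r gives the robot as it stands. The module is installed in compiled form; this text tells all that it offers.
- The arm moves only by the tool move_arm, never from a script. Its argument "increments" is one flat list of numbers, 7 for each row, row after row: the turn, a rotation vector about the tool's x, y, z in degrees, then the shift along the tool's x, y, z in m, then the finger opening in m, from 0 to 0.087. A call has 1 to 12 rows; each row is the pose to reach, as a shift and turn from the pose commanded when the call began, along the tool's axes at that moment; what a row does not reach only later rows make up. A row lasts 1/12 s, in which the tool goes at most 41.7 mm and 7.16 degrees, less where a joint would pass 70% of its speed; a pose out of reach is approached as far as the arm can. A call with a gripper value outside its range is refused whole. The fingers move at their own pace and stop on an object; the grip force is fixed at half the most. Time passes only in rows, so rows that repeat a pose let the fingers close. It gives the time, the measured TCP pose, the force and the opening at its end, in the units of the state.
- r.sense(): the state, without advancing time (a new reading comes with each control period).
- r.capture(name): name is "scene" or "side" or "wrist"; returns the picture (384x512x3 uint8, red, green, blue); there is no depth.
- r.calibration(name): a dict with "fx", "fy", "cx", "cy" (pixels), "D" ([k1, k2, p1, p2, k3] as OpenCV has them; the pictures are not rectified), "rvec" (rotation vector, rad) and "tvec" (3), from world to camera coordinates, as OpenCV has them; the wrist camera has in their place "tool_from_camera" (4x4, takes a point from camera to tool coordinates, whose origin is the TCP and whose axes are the tool frame's). Camera axes: x right, y down, z forward; pixel columns grow to the right and rows downward; lengths in m; the calibration is good to about 2 mm. A picture is of the moment at which its call begins: read the wrist's pose just before it. calibration takes no time and is no camera call.
- r.finish_job(): hands the job in, once; it reports no verdict.
The state is a dict: "time_s": time; "joints": joint angles; "joint_velocities": joint speeds; "effort": joint torques, N m; "tcp_pos": TCP position; "ee_rot": TCP orientation; "wrist_force": force on the tool from outside, world axes, zero at the start; "moment": the same for the moment, N m; "gripper_width": opening from 0.0 (shut) to 1.0 (fully open).
Only numpy, scipy, OpenCV 4.12 (cv2) and the standard library are available. Lean on these libraries where they do the work, as an engineer would, in place of code of your own. Each camera call takes 0.05 s, during which the arm holds its last target.

### The job

The chlorine tablet for the roof tank has been weighed on the small scale; the robot itself must never touch it. Pick up the steel tongs, take the tablet off the scale with them and hold it a few centimetres above the open mouth of the white cup, centred over it, without dropping it and without disturbing the cup or the other things on the board. Finish like that: the program ends with the tongs still gripped and the tablet still pinched in their tips, nothing put down or let go.

Things in the scene. Friction and masses are not known exactly. Their poses are not given: they have to be found in the camera images.
- tongs_grip (a point): Point midway between the two teal silicone grip sleeves of the tongs, at half height (15 mm over the board at the start), near the centre of mass. x runs along the tongs to the tips, y to the left arm, z up. Sleeves: 70 mm long (35 mm before and behind this point), 30 mm high; left alone 67 mm wide over their outsides here, each 3 degrees off the x axis; parallel when squeezed to 55 mm; 42 mm wide when closed on the tablet
- tongs: Spring tongs bent from one steel strip, 245 mm long, 106 g, lying on edge with the two arms side by side; origin 15 mm under tongs_grip, level with the lower edge of sleeves and tips, same axes; the rear bend is 128 mm behind the origin
- tongs_left: left arm; origin in the middle of the inner face of its tip, half-way up, 94 mm ahead of tongs_grip. Tips: shallow scoops 30 mm high, 20 mm before and behind the origin, ends turned in 5 mm. Squeezing the sleeves closes them: origins 76 mm apart when open (66 mm between the ends), 54 (44) with the sleeves at 55 mm. The spring pushes back with 4 N a side at first, 7 N there, 10 N when closed on the tablet
- tongs_right: right arm of the tongs, the same, mirrored
- tablet_center (a point): centre of the white chlorine tablet: a solid disc 30 mm across and 20 mm high, lying flat on the scale pan, about 26 g, z up
- tablet: the same tablet, origin at the centre of its underside
- scale: pocket scale that stays put on its rubber feet, grey body 130 x 85 mm and 15 mm high; the origin is on the board under the centre of its black square pan, 76 mm wide, whose top is 18 mm above the board. The body reaches 43 mm past the origin in +x and 87 mm in -x
- cup_rim (a point): centre of the mouth of the white stacking cup, 85 mm above the board; outside radius 42 mm at the rim, wall 3 mm, open at the top
- cup: the white plastic cup, light and loose, origin at the centre of its underside, z up, foot radius 34 mm
- tin_wide: closed aluminium tin, 90 mm across, 55 mm high, origin under its centre; leave alone
- tin_tall: closed aluminium tin, 73 mm across, 95 mm high, origin under its centre; leave alone
- jar: glass mason jar with clip-on lid and spare tablets inside, 94 mm across with its clip, 112 mm high, origin under its centre; leave alone
- trowel: black plastic trowel lying flat, blade 230 mm along x by 95 mm, bar handle on top to 66 mm high, origin under its centre; leave alone
- caulk_frame: orange lever-action caulk frame lying on its side, cradle from -0.01 to 0.24 m along its x, rod to -0.21 m, handle to 0.14 m along its +y, 60 mm high; leave alone
Not all that is in view belongs to the job. Leave any orange or pink look-alike of the scale alone.

How it is judged (in metres and radians):
On the way:
1. the tablet is pinched between both arms of the gripped tongs and lifted clear of the scale pan (contact force between each of tongs_left, tongs_right and tablet above 0.4 N and contact force between the fingers and tongs above 1 N and height (world z) of tablet_center above 0.045 m and contact force between tablet and scale below 0.02 N), for 0.2 s.
At the end, for the whole second after the job is handed in: Gripper holds tongs (over 1 N); both tong arms press the tablet (over 0.4 N each), nothing else touches it; its centre is within 25 mm of the cup's axis, 18 to 120 mm above the rim, still; cup upright (0.1 rad), free of tongs; it and other loose things within 30 mm of their starts (contact force between each of tongs_left, tongs_right and tablet above 0.4 N and contact force between the fingers and tongs above 1 N and horizontal distance between tablet_center and cup_rim below 0.025 m and z of tablet_center in the frame of cup between 0.103 and 0.205 m and height (world z) of tongs_grip above 0.09 m and linear speed of tablet below 0.02 m/s and contact force between cup and tongs below 0.05 N and contact force between each of cup, the fingers and tablet below 0.05 N and angle between cup's own z axis and vertical below 0.1 rad and distance of each of cup, tin_wide, tin_tall, jar, trowel, caulk_frame from where it was at the start of the episode below 0.03 m); the arm keeps its last pose, push and grip.
It fails at once if the robot itself touches the tablet (contact force between any of the fingers, the arm and tablet above 0.2 N).
It fails at once if the tablet falls off the scale or is dropped (height (world z) of tablet_center below 0.02 m).
It fails at once if the cup is tipped or pushed along (angle between cup's own z axis and vertical above 0.35 rad or distance of cup from where it was at the start of the episode above 0.03 m).
It fails at once if another thing on the board is shoved or knocked over (distance of any of tin_wide, tin_tall, jar, trowel, caulk_frame from where it was at the start of the episode above 0.03 m or angle between any of tin_wide, tin_tall, jar, trowel, caulk_frame's own z axis and vertical above 0.35 rad).
It also fails if it takes over 51 s, if anything falls off the work surface, if the arm or the gripper's body presses on something with over 40 N, if the wrist force passes 120 N, or if a joint passes its speed limit or range.

## Working session

There is one attempt and no reset: what is moved stays moved. The work goes in short steps, Python scripts to look and compute and a tool call to move; the robot and the scene stay as the last step left them, time stands still between calls to the robot, and variables do not carry over. Pictures are saved under pics/ and viewed, and the job is handed in when it is done.

Besides the shell and the picture viewer there is one more tool, called after ">>>" by a JSON object that holds its "name" and its "arguments". move_arm: Moves the arm, as the interface text tells. Its arguments: {"type":"object","properties":{"increments":{"type":"array","items":{"type":"number"}}},"required":["increments"]}

```bash
mkdir -p pics; cat > h.py <<'E'
import numpy as np, cv2
from station import r
def cap(n,f):
    im=r.capture(n); cv2.imwrite('pics/'+f,im[:,:,::-1]); return im
def cam(n):
    c=r.calibration(n); K=np.array([[c['fx'],0,c['cx']],[0,c['fy'],c['cy']],[0,0,1.]]); D=np.array(c['D'],float).ravel()
    if 'rvec' in c:
        R=cv2.Rodrigues(np.array(c['rvec'],float))[0]; t=np.array(c['tvec'],float).ravel()
    else:
        s=r.sense(); T=np.eye(4); T[:3,:3]=np.array(s['ee_rot']); T[:3,3]=s['tcp_pos']
        W=np.linalg.inv(T@np.array(c['tool_from_camera'])); R=W[:3,:3]; t=W[:3,3]
    return K,D,R,t
def proj(n,P,C=None):
    K,D,R,t=C or cam(n)
    return cv2.projectPoints(np.array(P,float).reshape(-1,1,3),cv2.Rodrigues(R)[0],t,K,D)[0].reshape(-1,2)
def onplane(n,uv,z,C=None):
    K,D,R,t=C or cam(n)
    u=cv2.undistortPoints(np.array(uv,float).reshape(-1,1,2),K,D).reshape(-1,2)
    d=np.c_[u,np.ones(len(u))]@R; c=-R.T@t
    return c+d*((z-c[2])/d[:,2])[:,None]
E
python3 - <<'E'
from h import *
s=r.sense()
for k,v in s.items(): print(k,np.round(v,3).tolist())
for n in ['scene','side','wrist']:
    cap(n,n+'0.png'); print(n,r.calibration(n))
    K,D,R,t=cam(n); print('campos',-R.T@t)
E
```

```text
time_s 0.0
joints [-55.086, 22.089, 0.381, -0.03, -68.412, -14.816]
joint_velocities [0.075, -0.026, -0.078, -0.013, 0.019, -0.024]
effort [0.001, -39.066, 18.741, 4.22, 0.011, -0.0]
tcp_pos [0.215, -0.586, 0.229]
ee_rot [[-0.001, -0.343, 0.939], [0.002, 0.939, 0.343], [-1.0, 0.002, -0.0]]
wrist_force [-0.082, -0.31, -0.434]
moment [-0.006, 0.014, -0.0]
gripper_width 0.999
scene {'fx': 417.70390469091365, 'fy': 417.70390469091365, 'cx': 250.28894956889854, 'cy': 184.42091095634734, 'D': array([-0.15359108,  0.        ,  0.        ,  0.        ,  0.        ]), 'rvec': array([ 0.96583764,  2.4785351 , -1.07676544]), 'tvec': array([ 0.41425678, -0.20008236,  1.76037705])}
campos [1.24564099 0.78304924 1.0704118 ]
side {'fx': 364.8661302198364, 'fy': 364.8661302198364, 'cx': 256.95574494145285, 'cy': 193.7937345016275, 'D': array([0.01872828, 0.        , 0.        , 0.        , 0.        ]), 'rvec': array([ 0.30497178, -2.84779859,  1.04596769]), 'tvec': array([0.54452733, 0.13176809, 1.33753162])}
campos [0.34475196 0.86346583 1.11285063]
wrist {'fx': 266.94346857281846, 'fy': 266.94346857281846, 'cx': 255.9908097875728, 'cy': 188.56910027671313, 'D': array([0.01597822, 0.        , 0.        , 0.        , 0.        ]), 'tool_from_camera': array([[-7.28865679e-05, -2.50488671e-01,  9.68119528e-01,
        -1.54216240e-01],
       [ 9.99999726e-01,  6.95196661e-04,  2.55160059e-04,
         6.53944285e-04],
       [-7.36948167e-04,  9.68119281e-01,  2.50488552e-01,
        -6.76137459e-02],
       [ 0.00000000e+00,  0.00000000e+00,  0.00000000e+00,
         1.00000000e+00]])}
campos [ 0.15100967 -0.6093691   0.383931  ]
```

View pics/scene0.png

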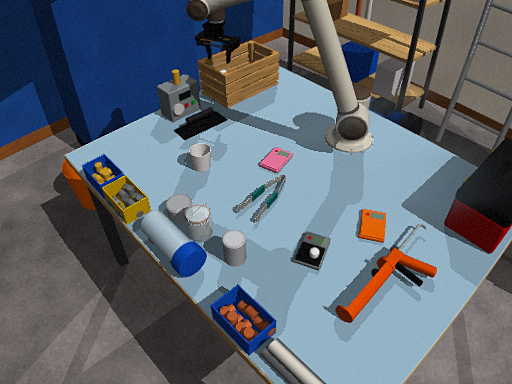

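View pics/side0.png

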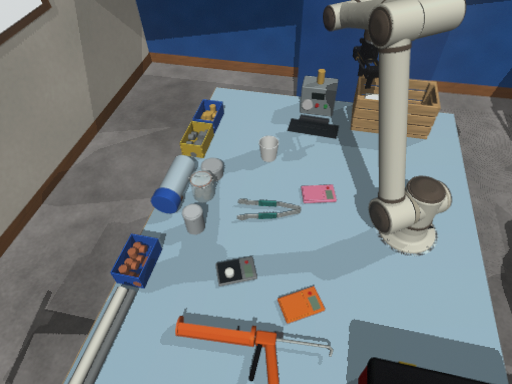

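View pics/wrist0.png

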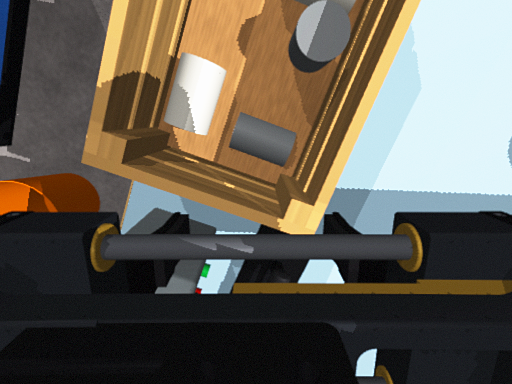

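The scene view shows the tongs at about (260,198) with the rear bend at (284,178) and tips pointing lower left. The grey scale with the tablet is near (313,250), the cup at (200,157) and the tins at (178,207), (199,222) and (234,247). The pink and orange look-alikes are visible too. Next I'll zoom in.

```bash
python3 - <<'E'
from h import *
def crop(f,x0,y0,w,h,o,k):
    im=cv2.imread('pics/'+f)[y0:y0+h,x0:x0+w]; im=cv2.resize(im,None,fx=k,fy=k,interpolation=cv2.INTER_CUBIC)
    for i in range(0,w,10):
        cv2.line(im,(i*k,0),(i*k,6),(0,0,255),1); 
        if i%20==0: cv2.putText(im,str(x0+i),(i*k,16),0,.4,(0,0,255),1)
    for i in range(0,h,10):
        cv2.line(im,(0,i*k),(6,i*k),(0,0,255),1)
        if i%20==0: cv2.putText(im,str(y0+i),(8,i*k+4),0,.4,(0,0,255),1)
    cv2.imwrite('pics/'+o,im)
crop('scene0.png',180,135,160,140,'sc1.png',5)
crop('side0.png',170,120,160,120,'sd1.png',5)
crop('side0.png',170,190,160,110,'sd2.png',5)
E
```

```text
(no output)
```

View pics/sc1.png

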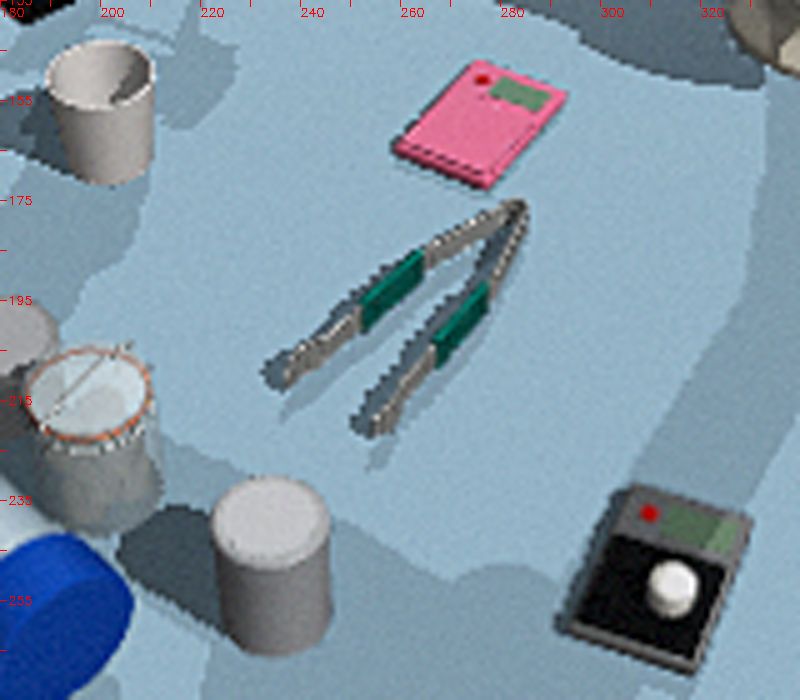

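View pics/sd1.png

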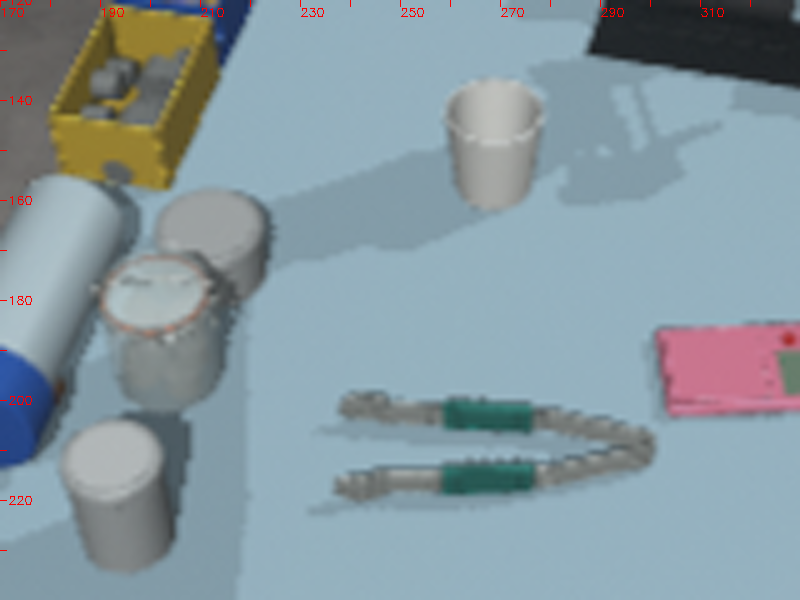

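View pics/sd2.png

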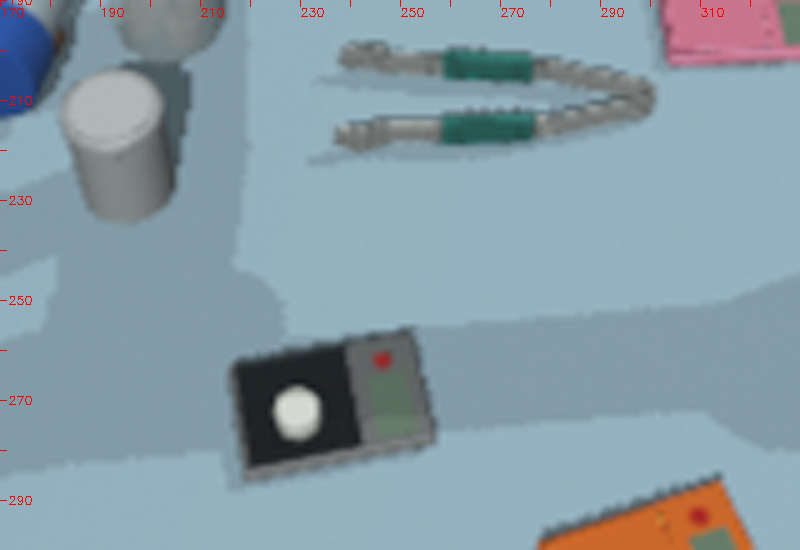

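```bash
cat >> h.py <<'E'
def tri(a,b,na='scene',nb='side'):
    from scipy.optimize import least_squares
    A,B=cam(na),cam(nb)
    f=lambda p: np.r_[(proj(na,p,A)-a).ravel(),(proj(nb,p,B)-b).ravel()]
    s=least_squares(f,[.6,0,.05]); return s.x,s.fun
E
python3 - <<'E'
from h import *
np.set_printoptions(precision=4,suppress=True)
P={'tablet':((314.4,252.0),(229.4,272.4),.028),'cup':((200.2,150.2),(268.8,142.4),.085),
'slA':((258.2,193),(267.6,202.8),.015),'slB':((272.2,199.8),(267.8,215.3),.015),'bend':((284.4,176.5),(300.4,209),.015),
'tipA':((235.5,210),(242.5,201.2),.02),'tipB':((254,219),(241,217),.02),'tall':((234,239.2),(192.5,212.4),.095),'jar':((197.8,213.6),(201.2,179.2),.108),'wide':((0,0),(213,163),.055)}
for k,(a,b,z) in P.items():
    if k!='wide':
        x,e=tri(a,b); print(k,x,e,onplane('scene',[a],z)[0],end='')
    print(k,onplane('side',[b],z)[0])
E
```

```text
tablet [0.5793 0.3189 0.0313] [-0.1205 -0.169  -0.0544  0.2091] [0.5775 0.3182 0.028 ]tablet [0.5801 0.3165 0.028 ]
cup [ 0.567  -0.2736  0.0834] [-0.1998 -0.3948 -0.0778  0.4799] [ 0.569  -0.2695  0.085 ]cup [ 0.567  -0.2749  0.085 ]
slA [ 0.5174 -0.0051  0.0161] [-0.3399 -0.5769 -0.1441  0.7032] [ 0.5178 -0.0029  0.015 ]slA [ 0.5177 -0.0095  0.015 ]
slB [0.5046 0.0538 0.0161] [-0.3575 -0.5878 -0.1523  0.7126] [0.505  0.0561 0.015 ]slB [0.5049 0.0497 0.015 ]
bend [0.3892 0.0014 0.0203] [-0.2528 -0.4294 -0.1011  0.4945] [ 0.3859 -0.0002  0.015 ]bend [ 0.3894 -0.0052  0.015 ]
tipA [ 0.6198 -0.0118 -0.0056] [-0.1606 -0.2708 -0.0717  0.3459] [0.6351 0.0085 0.02  ]tipA [0.6136 0.0065 0.02  ]
tipB [0.6049 0.069  0.0009] [-0.0989 -0.1603 -0.0445  0.2035] [0.6166 0.0825 0.02  ]tipB [0.6005 0.0817 0.02  ]
tall [0.7575 0.1477 0.0898] [-0.0612 -0.0982 -0.0295  0.1325] [0.7602 0.1515 0.095 ]tall [0.7555 0.1508 0.095 ]
jar [ 0.7761 -0.0081  0.0935] [-0.0727 -0.1268 -0.0338  0.1713] [0.7832 0.0043 0.108 ]jar [0.7701 0.0035 0.108 ]
wide [ 0.7734 -0.1384  0.055 ]
```

>>> {"name": "move_arm", "arguments": {"increments": [-7,0,0,0,0.019,0.0195,0.087,-14,0,0,0,0.038,0.039,0.087,-21,0,0,0,0.057,0.0585,0.087,-28,0,0,0,0.076,0.078,0.087,-35,0,0,0,0.095,0.0975,0.087,-42,0,0,0,0.114,0.117,0.087,-49,0,0,0,0.133,0.1365,0.087,-56,0,0,0,0.152,0.156,0.087,-63,0,0,0,0.171,0.1755,0.087,-70,0,0,0,0.19,0.195,0.087,-77,0,0,0,0.209,0.2145,0.087,-84,0,0,0,0.228,0.234,0.087]}}

```text
time_s: 1.15
tcp_pos: [0.3564, -0.291, 0.2304]
ee_rot: [[-0.0, -0.968, -0.249], [0.0, -0.249, 0.968], [-1.0, 0.0, 0.0]]
wrist_force: [-0.9, -0.2, 0.2]
gripper_width: 1.002
```

>>> {"name": "move_arm", "arguments": {"increments": [-7,0,0,0,-0.019,0.0225,0.087,-14,0,0,0,-0.038,0.045,0.087,-21,0,0,0,-0.057,0.0675,0.087,-28,0,0,0,-0.076,0.09,0.087,-35,0,0,0,-0.095,0.1125,0.087,-42,0,0,0,-0.114,0.135,0.087,-49,0,0,0,-0.133,0.1575,0.087,-56,0,0,0,-0.152,0.18,0.087,-63,0,0,0,-0.171,0.2025,0.087,-70,0,0,0,-0.19,0.225,0.087,-77,0,0,0,-0.209,0.2475,0.087,-84,0,0,0,-0.228,0.27,0.087]}}

```text
time_s: 2.15
tcp_pos: [0.5117, 0.0265, 0.2304]
ee_rot: [[-0.0, 0.147, -0.989], [-0.0, -0.989, -0.147], [-1.0, -0.0, 0.0]]
wrist_force: [-0.2, -0.6, -0.0]
gripper_width: 1.003
```

>>> {"name": "move_arm", "arguments": {"increments": [-4,0,0,0,0,0,0.087,-4,0,0,0,0,0,0.087,-4,0,0,0,0,0,0.087]}}

```text
time_s: 2.4
tcp_pos: [0.5112, 0.0251, 0.2301]
ee_rot: [[-0.001, 0.208, -0.978], [-0.0, -0.978, -0.208], [-1.0, 0.0, 0.001]]
wrist_force: [-1.4, -0.7, 0.1]
gripper_width: 0.996
```

```bash
python3 - <<'E'
from h import *
s=r.sense(); print(np.round(s['joints'],1),np.round(s['tcp_pos'],4),np.round(s['ee_rot'],3))
im=cap('wrist','w1.png')
cv2.imwrite('pics/w1b.png',cv2.resize(im[:300,:,::-1],(800,469),interpolation=cv2.INTER_CUBIC))
E
```

```text
[ 21.   11.  -15.2  -0.  -63.8  81. ] [0.5112 0.0251 0.2301] [[-0.001  0.208 -0.978]
 [-0.    -0.978 -0.208]
 [-1.     0.     0.001]]
```

View pics/w1b.png

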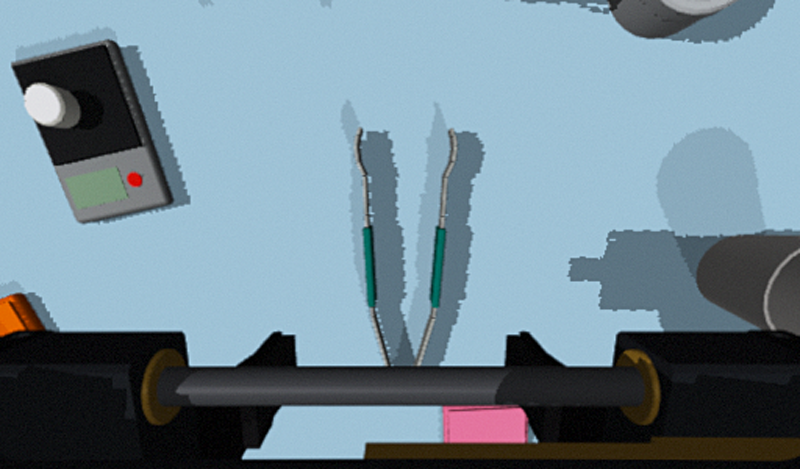

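The wrist view shows the left sleeve centre at about (237,171) in raw pixels, the right at (280,171), the tips at (230,83) and (289,84), and the tablet at (30,66).

```bash
python3 - <<'E'
from h import *
np.set_printoptions(precision=4,suppress=True)
k=512/800
pts={'Lf':(368,228),'Lr':(373.5,307),'Rf':(441,228),'Rr':(435,307),'Ltip':(359,129),'Rtip':(453,129)}
A=onplane('wrist',np.array(list(pts.values()))*k,.03)
for n,a in zip(pts,A): print(n,a)
c=A[:4].mean(0); print('grip',c)
f=(A[0]+A[2])/2-(A[1]+A[3])/2; print('yaw sleeves',np.degrees(np.arctan2(f[1],f[0])), np.linalg.norm(f))
t=(A[4]+A[5])/2; f=t-c; print('tip end',t,'yaw tip',np.degrees(np.arctan2(f[1],f[0])),np.linalg.norm(f))
y=A[:4:1]; l=(A[0]+A[1])/2-(A[2]+A[3])/2; print('yaw y',np.degrees(np.arctan2(-l[0],l[1])),np.linalg.norm(l))
print('tab top', onplane('wrist',[np.array((43,104))*k],.038))
# overlay check of sleeves
yaw=np.radians(12.3)
E
```

```text
Lf [0.539  0.0589 0.03  ]
Lr [0.4719 0.041  0.03  ]
Rf [ 0.5518 -0.0013  0.03  ]
Rr [ 0.4832 -0.0123  0.03  ]
Ltip [0.614  0.0805 0.03  ]
Rtip [0.6295 0.0076 0.03  ]
grip [0.5115 0.0216 0.03  ]
yaw sleeves 11.994142299704396 0.06938782491663646
tip end [0.6218 0.044  0.03  ] yaw tip 11.517779239014185 0.11255009495201802
yaw y 12.014304713125089 0.05798918993446009
tab top [[0.5796 0.3161 0.038 ]]
```

>>> {"name": "move_arm", "arguments": {"increments": [0,0,0,0.025,0.003,0,0.087,0,0,0,0.05,0.003,0,0.087,0,0,0,0.075,0.003,0,0.087,0,0,0,0.1,0.003,0,0.087,0,0,0,0.125,0.003,0,0.087,0,0,0,0.15,0.003,0,0.087,0,0,0,0.17,0.003,0,0.087,0,0,0,0.185,0.003,0,0.087,0,0,0,0.2,0.003,0,0.087,0,0,0,0.21,0.003,0,0.087,0,0,0,0.217,0.003,0,0.087,0,0,0,0.217,0.003,0,0.087]}}

```text
time_s: 3.45
tcp_pos: [0.5113, 0.0214, 0.0125]
ee_rot: [[-0.002, 0.208, -0.978], [-0.001, -0.978, -0.208], [-1.0, 0.0, 0.002]]
wrist_force: [-0.1, -0.2, 0.7]
gripper_width: 1.001
```

```bash
python3 - <<'E'
from h import *
s=r.sense(); print(np.round(s['joints'],1),np.round(s['tcp_pos'],4),s['gripper_width'],s['wrist_force'])
im=cap('wrist','w2.png')
cv2.imwrite('pics/w2b.png',cv2.resize(im[:,:,::-1],(800,600),interpolation=cv2.INTER_CUBIC))
E
```

```text
[ 20.6  27.  -29.9  -0.  -33.3  81.4] [0.5113 0.0214 0.0125] 1.0009204036361088 [-0.06798784 -0.24213741  0.71678683]
```

View pics/w2b.png

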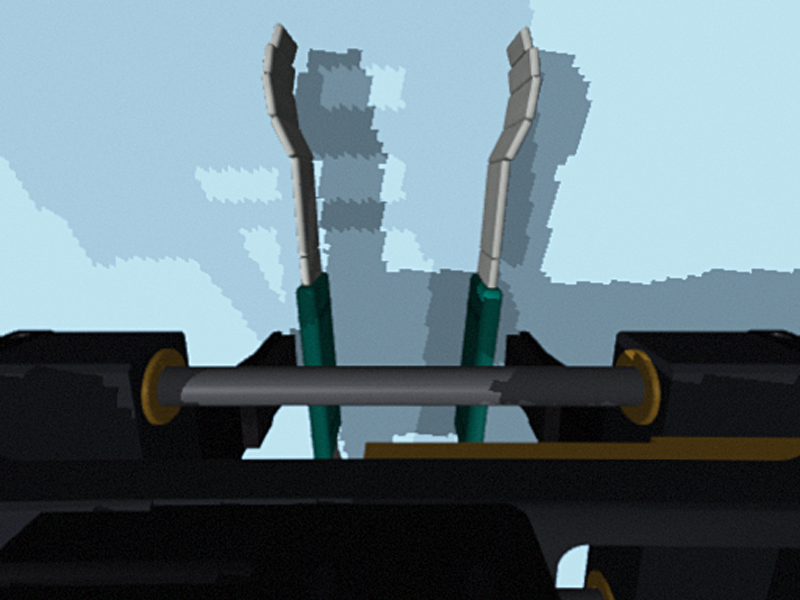

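The tongs are centred between the open fingers. I'll squeeze the sleeves to 55 mm.

>>> {"name": "move_arm", "arguments": {"increments": [0,0,0,0,0,0,0.055,0,0,0,0,0,0,0.055,0,0,0,0,0,0,0.055,0,0,0,0,0,0,0.055,0,0,0,0,0,0,0.055,0,0,0,0,0,0,0.055,0,0,0,0,0,0,0.055,0,0,0,0,0,0,0.055]}}

```text
time_s: 4.17
tcp_pos: [0.5129, 0.0224, 0.0142]
ee_rot: [[0.002, 0.21, -0.978], [0.0, -0.978, -0.21], [-1.0, -0.0, -0.002]]
wrist_force: [0.1, -0.1, 5.3]
gripper_width: 0.639
```

>>> {"name": "move_arm", "arguments": {"increments": [0,0,0,-0.005,0,0,0.055,0,0,0,-0.012,0,0,0.055,0,0,0,-0.025,0,0,0.055,0,0,0,-0.04,0,0,0.055,0,0,0,-0.055,0,0,0.055,0,0,0,-0.07,0,0,0.055,0,0,0,-0.08,0,0,0.055,0,0,0,-0.08,0,0,0.055,0,0,0,-0.08,0,0,0.055]}}

```text
time_s: 4.92
tcp_pos: [0.512, 0.0221, 0.0937]
ee_rot: [[0.0, 0.209, -0.978], [0.0, -0.978, -0.209], [-1.0, -0.0, -0.0]]
wrist_force: [0.1, 0.5, -1.2]
gripper_width: 0.635
```

```bash
python3 - <<'E'
from h import *
s=r.sense(); print(np.round(s['joints'],1),np.round(s['tcp_pos'],4),np.round(s['ee_rot'],3).tolist(),s['gripper_width'],np.round(s['wrist_force'],2),np.round(s['moment'],3))
im=cap('wrist','w3.png')
cv2.imwrite('pics/w3b.png',cv2.resize(im[:,:,::-1],(800,600),interpolation=cv2.INTER_CUBIC))
im=cap('scene','s3.png')
cv2.imwrite('pics/s3b.png',cv2.resize(im[100:260,180:340,::-1],(600,600),interpolation=cv2.INTER_CUBIC))
im=cap('side','d3.png')
cv2.imwrite('pics/d3b.png',cv2.resize(im[140:300,180:340,::-1],(600,600),interpolation=cv2.INTER_CUBIC))
E
```

```text
[ 20.6  19.7 -25.7  -0.  -44.6  81.5] [0.512  0.0221 0.0937] [[0.0, 0.209, -0.978], [0.0, -0.978, -0.209], [-1.0, -0.0, -0.0]] 0.6351134298155554 [ 0.07  0.52 -1.18] [-0.117  0.15  -0.019]
```

View pics/w3b.png

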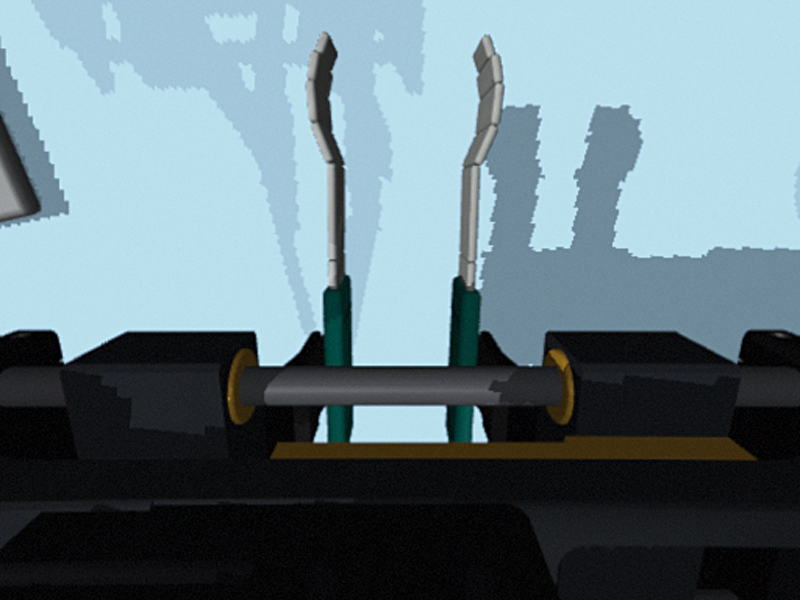

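View pics/s3b.png

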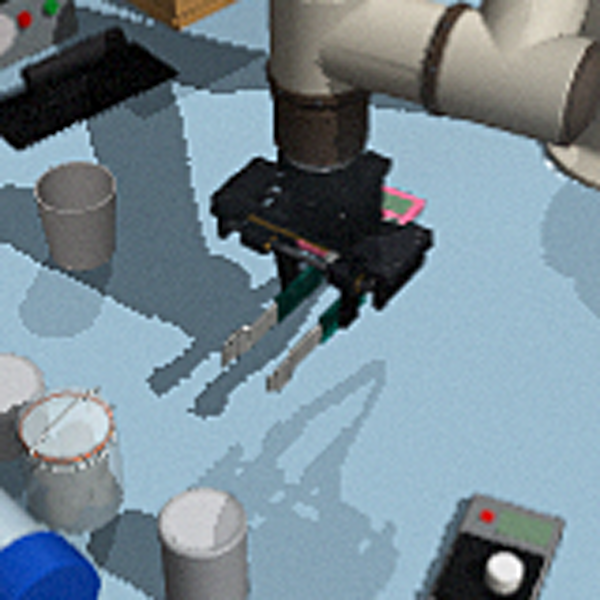

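View pics/d3b.png

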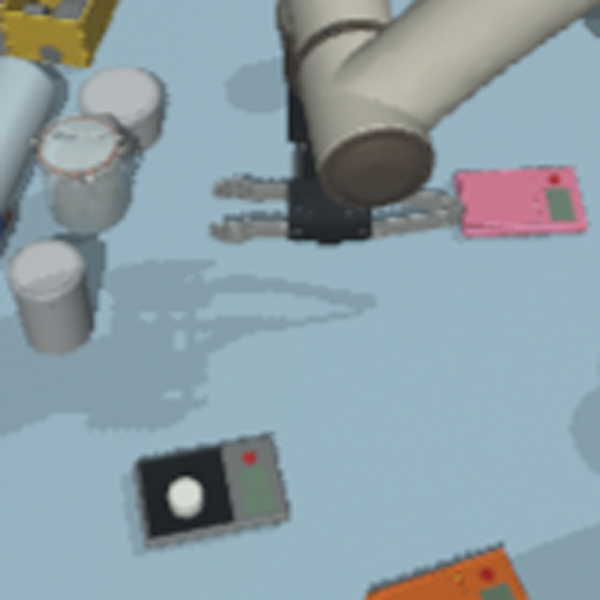

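The tongs are up and level, with the tips at about (207,22) and (312,23) in raw wrist pixels and symmetric about the image centre. Next I'll measure the held pose and the tablet.

```bash
python3 - <<'E'
from h import *
np.set_printoptions(precision=4,suppress=True)
s=r.sense(); R=np.array(s['ee_rot']); p=np.array(s['tcp_pos'])
k=512/800
for z in (.012,.016,.02):
    px=np.array([(323,34),(487,36),(337,288),(466,288)])*k
    A=onplane('wrist',px,p[2]+z)
    print(z,((A-p)@R).round(4).tolist())
    print(' sep tips',np.linalg.norm(A[0]-A[1]),'sleeve',np.linalg.norm(A[2]-A[3]), 'len',np.linalg.norm((A[0]+A[1]-A[2]-A[3])/2))
# tablet from new unoccluded scene/side
a=np.array((504,572))*160/600+[180,100]; b=np.array((185,496))*160/600+[180,140]
print(a,b); print('tab',tri(a,b))
print('r.angle',np.degrees(np.arctan2(R[1,2],R[0,2])))
E
```

```text
0.012 [[-0.0123, -0.0239, -0.1132], [-0.0123, 0.0254, -0.1127], [-0.0121, -0.0228, -0.0346], [-0.0121, 0.0224, -0.0347]]
 sep tips 0.049326719793324696 sleeve 0.045236112220936445 len 0.07836785167988415
0.016 [[-0.0163, -0.0233, -0.112], [-0.0163, 0.0247, -0.1115], [-0.0161, -0.0222, -0.0356], [-0.0161, 0.0218, -0.0356]]
 sep tips 0.04793773226990663 sleeve 0.04396231181932684 len 0.0761610970309532
0.02 [[-0.0203, -0.0226, -0.1108], [-0.0203, 0.0239, -0.1103], [-0.0201, -0.0216, -0.0366], [-0.0201, 0.0211, -0.0366]]
 sep tips 0.04654874474648856 sleeve 0.04268851141771726 len 0.07395434238202218
[314.4    252.5333] [229.3333 272.2667]
tab (array([0.5799, 0.3189, 0.0302]), array([-0.2741, -0.3842, -0.1238,  0.4755]))
r.angle -167.91860602088602
```

>>> {"name": "move_arm", "arguments": {"increments": [0,0,0,-0.005,-0.012,-0.0015,0.055,0,0,0,-0.015,-0.037,-0.0047,0.055,0,0,0,-0.025,-0.067,-0.0085,0.055,0,0,0,-0.03,-0.1,-0.0126,0.055,0,0,0,-0.03,-0.133,-0.0168,0.055,0,0,0,-0.03,-0.166,-0.021,0.055,0,0,0,-0.03,-0.199,-0.025,0.055,0,0,0,-0.03,-0.23,-0.029,0.055,0,0,0,-0.03,-0.255,-0.032,0.055,0,0,0,-0.03,-0.27,-0.034,0.055,0,0,0,-0.03,-0.275,-0.0347,0.055,0,0,0,-0.03,-0.275,-0.0347,0.055]}}

```text
time_s: 6.07
tcp_pos: [0.488, 0.2991, 0.123]
ee_rot: [[-0.001, 0.211, -0.977], [-0.001, -0.977, -0.211], [-1.0, 0.001, 0.001]]
wrist_force: [0.0, -0.6, -1.3]
gripper_width: 0.638
```

>>> {"name": "move_arm", "arguments": {"increments": [0,0,0,0,0,0,0.055,0,0,0,0,0,0,0.055]}}

```text
time_s: 6.23
tcp_pos: [0.4883, 0.2969, 0.1233]
ee_rot: [[-0.001, 0.208, -0.978], [-0.001, -0.978, -0.208], [-1.0, 0.001, 0.001]]
wrist_force: [-0.1, 0.3, -0.9]
gripper_width: 0.635
```

```bash
python3 - <<'E'
from h import *
s=r.sense(); print(np.round(s['joints'],1),np.round(s['tcp_pos'],4),np.round(s['ee_rot'],3).tolist(),s['gripper_width'],np.round(s['wrist_force'],2),np.round(s['moment'],3))
im=cap('wrist','w4.png')
cv2.imwrite('pics/w4b.png',cv2.resize(im[:,:,::-1],(800,600),interpolation=cv2.INTER_CUBIC))
im=cap('side','d4.png')
cv2.imwrite('pics/d4b.png',cv2.resize(im[180:340,160:320,::-1],(600,600),interpolation=cv2.INTER_CUBIC))
E
```

```text
[ 47.5  22.6 -15.5  -0.  -52.   54.5] [0.4883 0.2969 0.1233] [[-0.001, 0.208, -0.978], [-0.001, -0.978, -0.208], [-1.0, 0.001, 0.001]] 0.6354946700457094 [-0.15  0.27 -0.91] [-0.07  0.15 -0.02]
```

View pics/w4b.png

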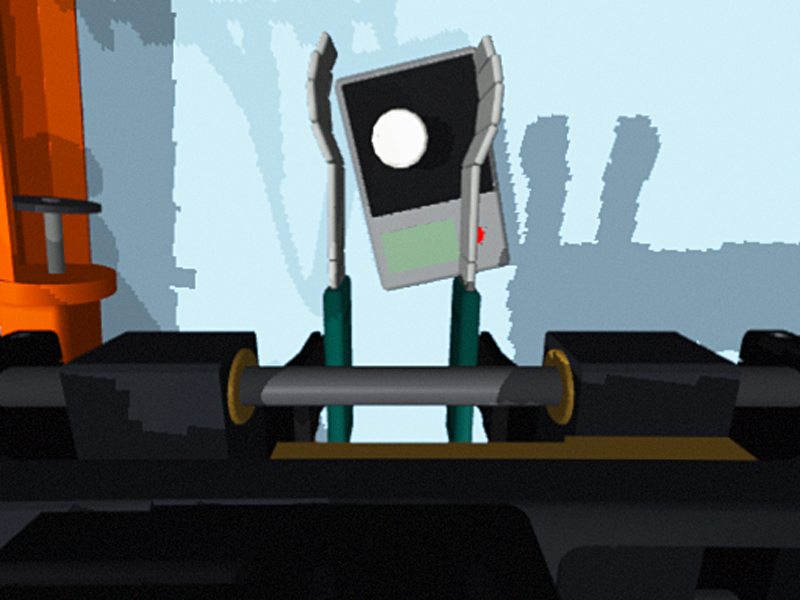

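View pics/d4b.png

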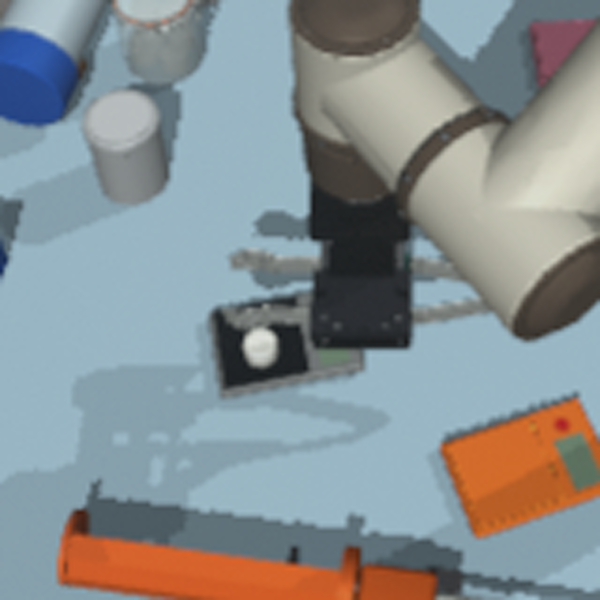

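```bash
python3 - <<'E'
from h import *
np.set_printoptions(precision=4,suppress=True)
s=r.sense(); R=np.array(s['ee_rot']); p=np.array(s['tcp_pos'])
im=cv2.imread('pics/w4.png'); g=im.min(2)
roi=np.zeros_like(g); roi[60:115,228:285]=1
m=((g>150)&(roi>0)).astype(np.uint8)
n,l,st,c=cv2.connectedComponentsWithStats(m); i=1+np.argmax(st[1:,4]); print(st[i],c[i])
C=cam('wrist'); K,D,RR,t=C; print('cam',-RR.T@t)
from scipy.optimize import least_squares
ys,xs=np.where(l==i); 
hull=cv2.convexHull(np.c_[xs,ys].astype(np.int32))
def sil(xy):
    a=np.linspace(0,2*np.pi,60); P=[[xy[0]+.015*np.cos(q),xy[1]+.015*np.sin(q),z] for z in(.018,.038) for q in a]
    h=cv2.convexHull(proj('wrist',P,C).astype(np.float32)); M=cv2.moments(h); return np.array([M['m10'],M['m01']])/M['m00'],M['m00']
f=lambda xy: sil(xy)[0]-c[i]
o=least_squares(f,[.579,.317],diff_step=1e-3); print('tablet',o.x,o.fun,'area',sil(o.x)[1],st[i][4])
d=(np.r_[o.x,.028]-p)@R; print('in tool',d)
A=onplane('wrist',np.array([(85,200),(115,280),(80,50)])*.64,.06,C); print('caulk',A,(A-p)@R)
E
```

```text
[ 238   70   35   37 1015] [255.13    88.0877]
cam [0.5564 0.3122 0.2778]
tablet [0.5804 0.3179] [0. 0.] area 1077.6065764219384 1015
in tool [ 0.0956 -0.0015 -0.0942]
caulk [[0.5157 0.4659 0.06  ]
 [0.4768 0.4498 0.06  ]
 [0.584  0.4691 0.06  ]] [[ 0.0635 -0.1597 -0.0617]
 [ 0.0635 -0.152  -0.0203]
 [ 0.0635 -0.1486 -0.1291]]
```

>>> {"name": "move_arm", "arguments": {"increments": [0,0,0,0.005,-0.002,-0.001,0.055,0,0,0,0.015,-0.002,-0.001,0.055,0,0,0,0.027,-0.002,-0.001,0.055,0,0,0,0.039,-0.002,-0.001,0.055,0,0,0,0.051,-0.002,-0.001,0.055,0,0,0,0.062,-0.002,-0.001,0.055,0,0,0,0.071,-0.002,-0.001,0.055,0,0,0,0.078,-0.002,-0.001,0.055,0,0,0,0.083,-0.002,-0.001,0.055,0,0,0,0.086,-0.002,-0.001,0.055,0,0,0,0.086,-0.002,-0.001,0.055,0,0,0,0.086,-0.002,-0.001,0.055]}}

```text
time_s: 7.33
tcp_pos: [0.4893, 0.3006, 0.0378]
ee_rot: [[0.0, 0.21, -0.978], [0.0, -0.978, -0.21], [-1.0, -0.0, -0.0]]
wrist_force: [0.4, 1.4, -0.9]
gripper_width: 0.631
```

```bash
python3 - <<'E'
from h import *
s=r.sense(); print(np.round(s['tcp_pos'],4),np.round(s['ee_rot'],3).tolist(),s['gripper_width'],np.round(s['wrist_force'],2),np.round(s['moment'],3))
im=cap('wrist','w5.png')
cv2.imwrite('pics/w5b.png',cv2.resize(im[:200,130:390,::-1],(780,600),interpolation=cv2.INTER_CUBIC))
im=cap('side','d5.png')
cv2.imwrite('pics/d5b.png',cv2.resize(im[220:320,180:300,::-1],(720,600),interpolation=cv2.INTER_CUBIC))
im=cap('scene','s5.png')
cv2.imwrite('pics/s5b.png',cv2.resize(im[190:290,260:380,::-1],(720,600),interpolation=cv2.INTER_CUBIC))
E
```

```text
[0.4893 0.3006 0.0378] [[0.0, 0.21, -0.978], [0.0, -0.978, -0.21], [-1.0, -0.0, -0.0]] 0.6313377246813999 [ 0.44  1.43 -0.91] [-0.123  0.093  0.004]
```

View pics/w5b.png

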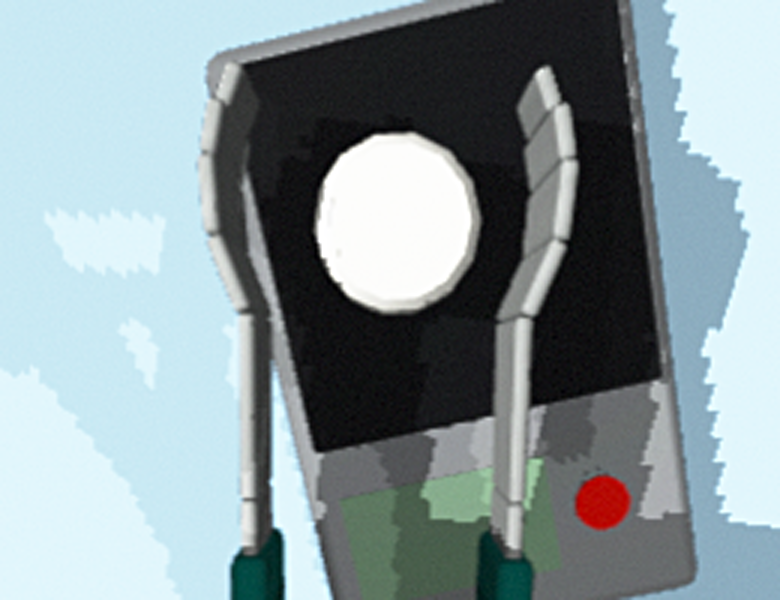

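View pics/d5b.png

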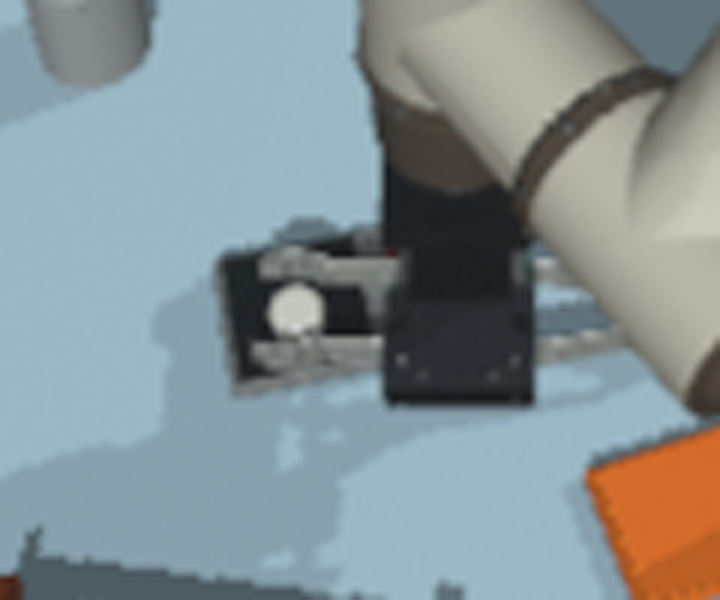

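View pics/s5b.png

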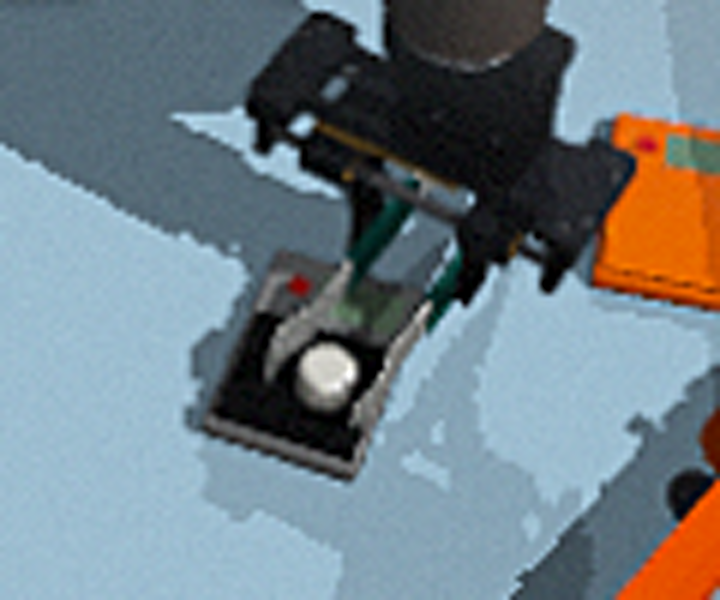

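The tablet sits between the scoops at about (262,74) in raw wrist pixels, and the tips straddle it. I'll check the fore-aft alignment before closing.

```bash
python3 - <<'E'
from h import *
np.set_printoptions(precision=4,suppress=True)
s=r.sense(); R=np.array(s['ee_rot']); p=np.array(s['tcp_pos']); print(p, s['wrist_force'])
C=cam('wrist')
q=lambda a:np.array(a)/3+[130,0]
A=onplane('wrist',[q(v) for v in [(232,65),(545,68),(207,153),(575,157),(208,235),(568,240),(256,545),(508,545)]],p[2]+.016,C)
print((A-p)@R)
T=onplane('wrist',[q((397,222)),q((314,222)),q((481,222))],.037,C); print(T,(T-p)@R)
E
```

```text
[0.4893 0.3008 0.0382] [-0.7449 -0.0069 -1.1669]
[[-0.0159 -0.0231 -0.1122]
 [-0.0159  0.0247 -0.1118]
 [-0.0159 -0.0276 -0.1   ]
 [-0.0159  0.0301 -0.0995]
 [-0.0159 -0.0281 -0.0881]
 [-0.0159  0.0298 -0.0874]
 [-0.0159 -0.0224 -0.037 ]
 [-0.016   0.0223 -0.0371]]
[[0.5805 0.3176 0.037 ]
 [0.5773 0.3322 0.037 ]
 [0.5837 0.3029 0.037 ]] [[ 0.0013  0.0026 -0.0927]
 [ 0.0013 -0.0123 -0.0927]
 [ 0.0013  0.0178 -0.0927]]
```

>>> {"name": "move_arm", "arguments": {"increments": [0,0,0,0.002,0.0014,0.001,0.055,0,0,0,0.002,0.0014,0.001,0.053,0,0,0,0.002,0.0014,0.001,0.051,0,0,0,0.002,0.0014,0.001,0.049,0,0,0,0.002,0.0014,0.001,0.047,0,0,0,0.002,0.0014,0.001,0.045,0,0,0,0.002,0.0014,0.001,0.043,0,0,0,0.002,0.0014,0.001,0.041,0,0,0,0.002,0.0014,0.001,0.039,0,0,0,0.002,0.0014,0.001,0.037,0,0,0,0.002,0.0014,0.001,0.037,0,0,0,0.002,0.0014,0.001,0.037]}}

```text
time_s: 8.48
tcp_pos: [0.4884, 0.2988, 0.0355]
ee_rot: [[-0.0, 0.21, -0.978], [-0.0, -0.978, -0.21], [-1.0, -0.0, 0.0]]
wrist_force: [0.1, -0.2, -1.4]
gripper_width: 0.485
```

```bash
python3 - <<'E'
from h import *
s=r.sense(); print(np.round(s['tcp_pos'],4),s['gripper_width']*.087,np.round(s['wrist_force'],2),np.round(s['moment'],3))
im=cap('wrist','w6.png')
cv2.imwrite('pics/w6b.png',cv2.resize(im[:200,130:390,::-1],(780,600),interpolation=cv2.INTER_CUBIC))
E
```

```text
[0.4884 0.2988 0.0355] 0.04217658495498533 [ 0.11 -0.2  -1.44] [-0.136  0.115  0.026]
```

View pics/w6b.png

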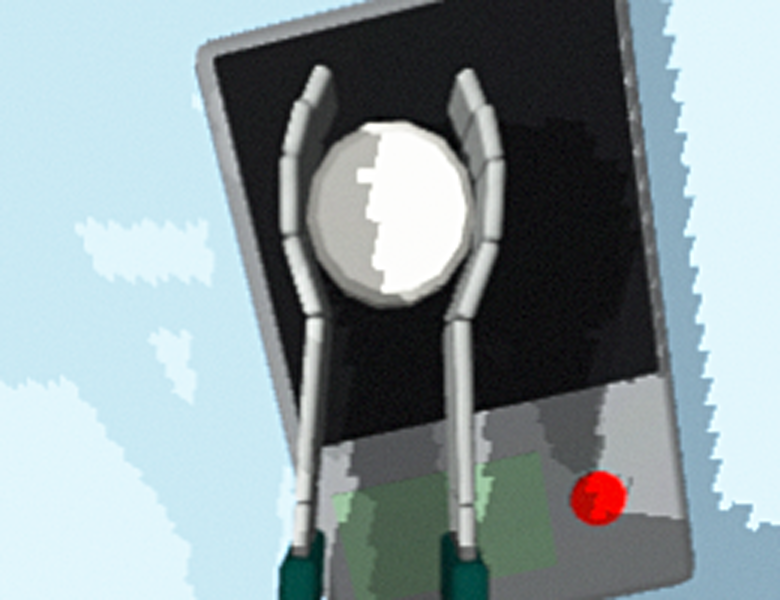

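The tablet is pinched at 42 mm width, as specified. I'll lift slowly.

>>> {"name": "move_arm", "arguments": {"increments": [0,0,0,0,0,0,0.033,0,0,0,0,0,0,0.033,0,0,0,-0.002,0,0,0.033,0,0,0,-0.005,0,0,0.033,0,0,0,-0.009,0,0,0.033,0,0,0,-0.014,0,0,0.033,0,0,0,-0.02,0,0,0.033,0,0,0,-0.026,0,0,0.033,0,0,0,-0.032,0,0,0.033,0,0,0,-0.038,0,0,0.033,0,0,0,-0.04,0,0,0.033,0,0,0,-0.04,0,0,0.033]}}

```text
time_s: 9.53
tcp_pos: [0.4887, 0.2992, 0.0765]
ee_rot: [[0.001, 0.21, -0.978], [0.001, -0.978, -0.21], [-1.0, -0.001, -0.002]]
wrist_force: [-0.7, 0.5, -2.3]
gripper_width: 0.481
```

```bash
python3 - <<'E'
from h import *
s=r.sense(); print(np.round(s['tcp_pos'],4),s['gripper_width']*.087,np.round(s['wrist_force'],2),np.round(s['moment'],3))
im=cap('wrist','w7.png')
cv2.imwrite('pics/w7b.png',cv2.resize(im[:200,130:390,::-1],(780,600),interpolation=cv2.INTER_CUBIC))
im=cap('scene','s7.png')
cv2.imwrite('pics/s7b.png',cv2.resize(im[190:290,260:380,::-1],(720,600),interpolation=cv2.INTER_CUBIC))
E
```

```text
[0.4887 0.2992 0.0765] 0.04180796672442256 [-0.66  0.47 -2.32] [-0.107  0.149 -0.019]
```

View pics/w7b.png

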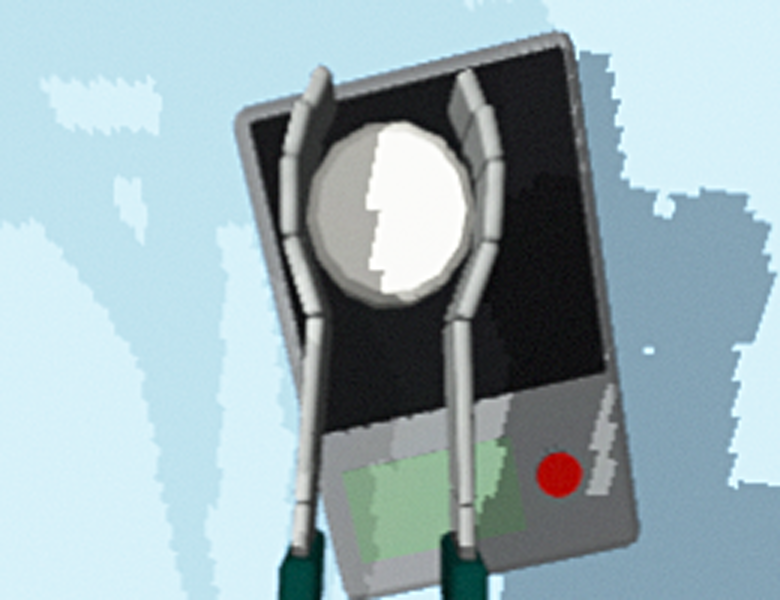

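View pics/s7b.png

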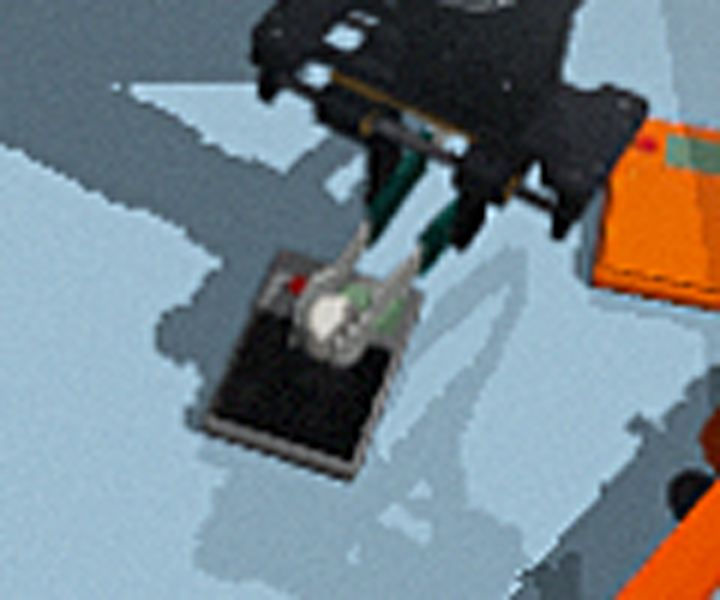

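The lift worked: the tablet has not moved in the scoops and the pan is empty. I'll raise it and carry it toward the cup.

>>> {"name": "move_arm", "arguments": {"increments": [0,0,0,-0.006,0,0,0.033,0,0,0,-0.018,0,0,0.033,0,0,0,-0.034,0.003,0,0.033,0,0,0,-0.05,0.01,0.001,0.033,0,0,0,-0.064,0.02,0.002,0.033,0,0,0,-0.075,0.034,0.003,0.033,0,0,0,-0.082,0.05,0.004,0.033,0,0,0,-0.084,0.068,0.005,0.033,0,0,0,-0.084,0.087,0.007,0.033,0,0,0,-0.084,0.107,0.008,0.033,0,0,0,-0.084,0.128,0.01,0.033,0,0,0,-0.084,0.149,0.012,0.033]}}

```text
time_s: 10.63
tcp_pos: [0.5074, 0.1485, 0.1592]
ee_rot: [[-0.001, 0.209, -0.978], [-0.001, -0.978, -0.209], [-1.0, 0.0, 0.001]]
wrist_force: [0.6, -0.8, -1.1]
gripper_width: 0.477
```

>>> {"name": "move_arm", "arguments": {"increments": [0,0,0,0,0.022,0.002,0.033,0,0,0,0,0.044,0.005,0.033,0,0,0,0,0.066,0.009,0.033,0,0,0,0,0.088,0.014,0.033,0,0,0,0,0.11,0.019,0.033,0,0,0,0,0.132,0.025,0.033,0,0,0,0,0.154,0.031,0.033,0,0,0,0,0.176,0.037,0.033,0,0,0,0,0.198,0.043,0.033,0,0,0,0,0.219,0.049,0.033,0,0,0,0,0.239,0.055,0.033,0,0,0,0,0.257,0.06,0.033]}}

```text
time_s: 11.63
tcp_pos: [0.5017, -0.1154, 0.1592]
ee_rot: [[-0.002, 0.208, -0.978], [-0.0, -0.978, -0.208], [-1.0, -0.0, 0.002]]
wrist_force: [0.5, 0.4, -1.0]
gripper_width: 0.481
```

>>> {"name": "move_arm", "arguments": {"increments": [0,0,0,0,0.016,0.006,0.033,0,0,0,0,0.034,0.0125,0.033,0,0,0,0,0.053,0.02,0.033,0,0,0,0,0.073,0.027,0.033,0,0,0,0,0.093,0.0345,0.033,0,0,0,0,0.112,0.0415,0.033,0,0,0,0,0.13,0.048,0.033,0,0,0,0,0.146,0.054,0.033,0,0,0,0,0.158,0.0585,0.033,0,0,0,0,0.165,0.061,0.033,0,0,0,0,0.168,0.062,0.033,0,0,0,0,0.168,0.062,0.033]}}

```text
time_s: 12.63
tcp_pos: [0.4772, -0.2909, 0.1593]
ee_rot: [[-0.0, 0.209, -0.978], [0.0, -0.978, -0.209], [-1.0, -0.0, 0.0]]
wrist_force: [-0.6, 0.7, -1.7]
gripper_width: 0.48
```

>>> {"name": "move_arm", "arguments": {"increments": [0,0,0,0,0,0,0.033,0,0,0,0,0,0,0.033,0,0,0,0,0,0,0.033]}}

```text
time_s: 12.88
tcp_pos: [0.4778, -0.2898, 0.1596]
ee_rot: [[-0.0, 0.211, -0.978], [0.0, -0.978, -0.211], [-1.0, -0.0, -0.0]]
wrist_force: [0.1, -0.7, -1.3]
gripper_width: 0.483
```

```bash
python3 - <<'E'
from h import *
s=r.sense(); print(np.round(s['tcp_pos'],4),s['gripper_width']*.087,np.round(s['wrist_force'],2),np.round(s['moment'],3))
im=cap('wrist','w8.png')
cv2.imwrite('pics/w8b.png',cv2.resize(im[:200,130:390,::-1],(780,600),interpolation=cv2.INTER_CUBIC))
im=cap('scene','s8.png')
cv2.imwrite('pics/s8b.png',cv2.resize(im[90:190,140:260,::-1],(720,600),interpolation=cv2.INTER_CUBIC))
im=cap('side','d8.png')
cv2.imwrite('pics/d8b.png',cv2.resize(im[80:180,210:330,::-1],(720,600),interpolation=cv2.INTER_CUBIC))
E
```

```text
[ 0.4778 -0.2898  0.1596] 0.04203423920713565 [ 0.08 -0.68 -1.31] [-0.111  0.176 -0.015]
```

View pics/w8b.png

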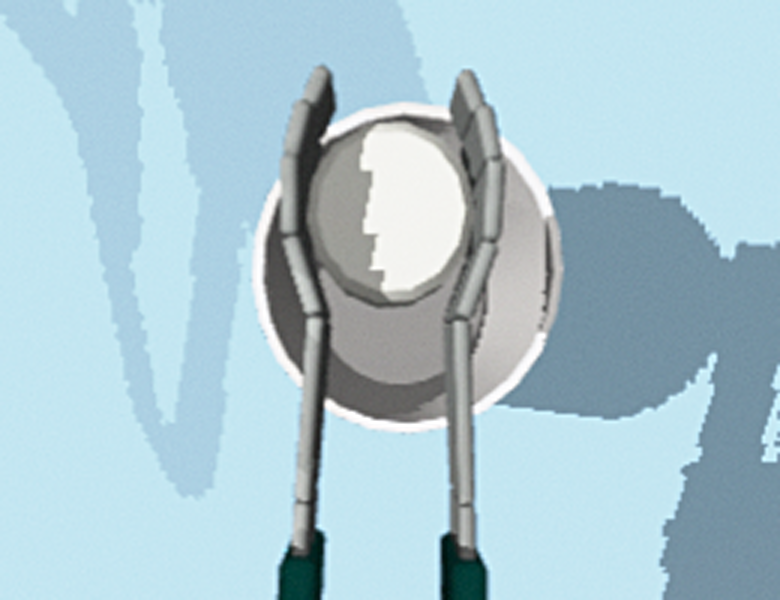

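View pics/s8b.png

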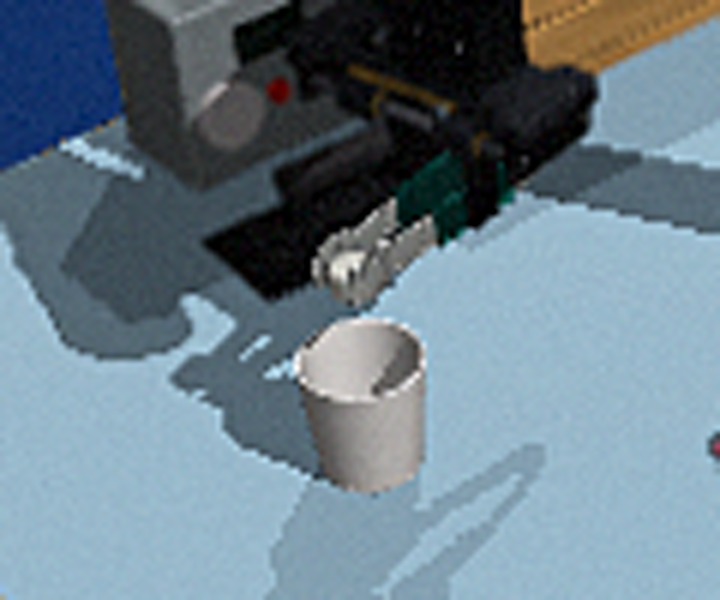

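View pics/d8b.png

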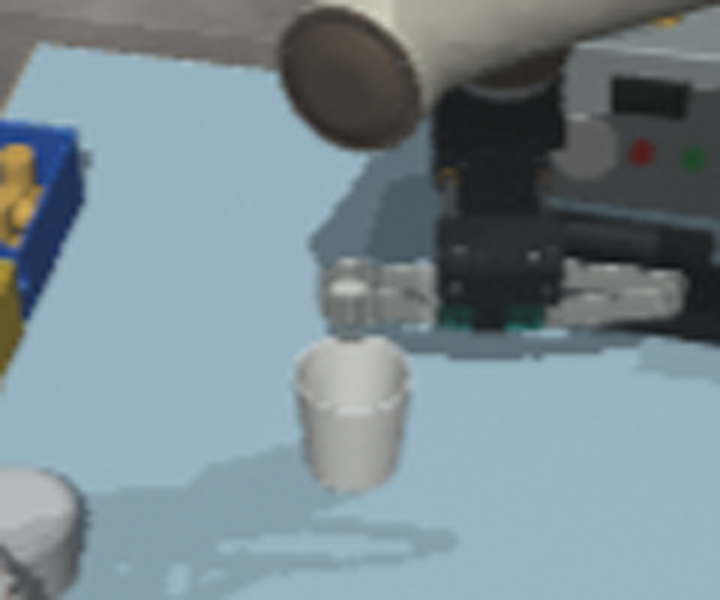

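The wrist view shows the tablet at about (259,71), still pinched, with the rim ellipse centred near (266,89). Now I'll measure the offset between them.

```bash
python3 - <<'E'
from h import *
np.set_printoptions(precision=4,suppress=True)
s=r.sense(); R=np.array(s['ee_rot']); p=np.array(s['tcp_pos']); C=cam('wrist')
q=lambda a:np.array(a)/3+[130,0]
# rim outer edge points
pts=[(250,265),(562,262),(405,103),(405,433),(280,345),(530,370),(520,155)]
W=onplane('wrist',[q(v) for v in pts],.085,C)[:,:2]
A=np.c_[2*W,np.ones(len(W))]; x=np.linalg.lstsq(A,(W**2).sum(1),rcond=None)[0]
print('rim wrist',x[:2],'r',np.sqrt(x[2]+x[0]**2+x[1]**2))
T=onplane('wrist',[q((388,212))],p[2]-.0075+.009,C)[0]; print('tablet',T,(T-p)@R)
f=lambda v,o:np.array(v)/6+o
print('rim tri',tri(f((361,360),[140,90]),f((353,374),[210,80])))
print('tab tri',tri(f((347,266),[140,90]),f((350,292),[210,80])))
w=x[:2]-T[:2]; print('offset world',w,'tool',np.r_[w,0]@R)
E
```

```text
rim wrist [ 0.5676 -0.2784] r 0.041392754271100216
tablet [ 0.5698 -0.2712  0.1612] [-0.0015  0.001  -0.0939]
rim tri (array([ 0.5669, -0.2738,  0.084 ]), array([-0.1762, -0.3482, -0.0686,  0.4232]))
tab tri (array([ 0.5691, -0.2727,  0.1588]), array([-0.0928, -0.1905, -0.0347,  0.2278]))
offset world [-0.0022 -0.0072] tool [-0.      0.0066  0.0037]
```

>>> {"name": "move_arm", "arguments": {"increments": [0,0,0,0.003,0.001,0.001,0.033,0,0,0,0.007,0.0025,0.002,0.033,0,0,0,0.011,0.004,0.003,0.033,0,0,0,0.014,0.0045,0.003,0.033,0,0,0,0.015,0.0045,0.003,0.033,0,0,0,0.015,0.0045,0.003,0.033,0,0,0,0.015,0.0045,0.003,0.033,0,0,0,0.015,0.0045,0.003,0.033,0,0,0,0.015,0.0045,0.003,0.033,0,0,0,0.015,0.0045,0.003,0.033,0,0,0,0.015,0.0045,0.003,0.033,0,0,0,0.015,0.0045,0.003,0.033]}}

```text
time_s: 14.03
tcp_pos: [0.4757, -0.2955, 0.1447]
ee_rot: [[0.0, 0.21, -0.978], [-0.0, -0.978, -0.21], [-1.0, 0.0, -0.0]]
wrist_force: [0.3, 0.4, -1.5]
gripper_width: 0.478
```

```bash
python3 - <<'E'
from h import *
s=r.sense(); print(np.round(s['tcp_pos'],4),s['gripper_width']*.087,np.round(s['wrist_force'],2),np.round(s['moment'],3))
im=cap('wrist','w9.png')
cv2.imwrite('pics/w9b.png',cv2.resize(im[:200,130:390,::-1],(780,600),interpolation=cv2.INTER_CUBIC))
im=cap('scene','s9.png'); im=cap('side','d9.png')
print('time',r.sense()['time_s'])
E
```

```text
[ 0.4757 -0.2955  0.1447] 0.041600985123727265 [ 0.28  0.4  -1.5 ] [-0.139  0.18   0.033]
time 14.1833
```

View pics/w9b.png

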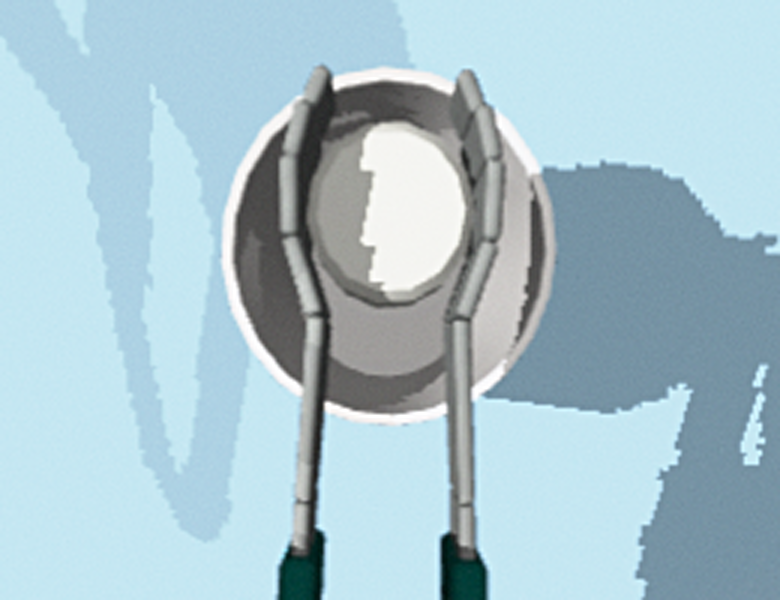

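View pics/d9.png

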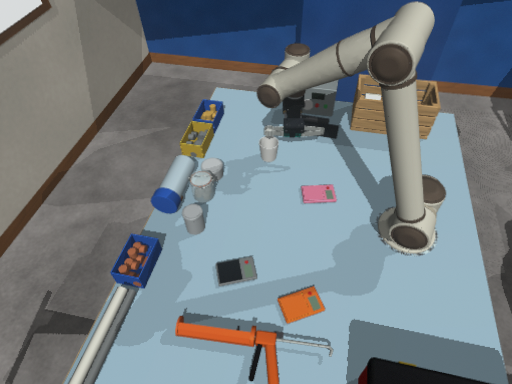

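View pics/s9.png

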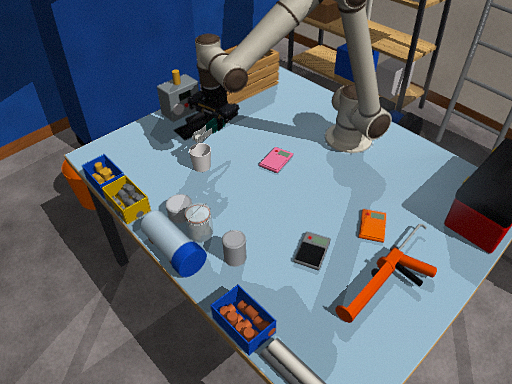

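```bash
python3 - <<'E'
from h import *
np.set_printoptions(precision=4,suppress=True)
s=r.sense(); R=np.array(s['ee_rot']); p=np.array(s['tcp_pos']); C=cam('wrist')
q=lambda a:np.array(a)/3+[130,0]
pts=[(222,245),(555,250),(388,68),(390,424),(250,345),(525,350),(515,140),(255,140)]
W=onplane('wrist',[q(v) for v in pts],.085,C)[:,:2]
x=np.linalg.lstsq(np.c_[2*W,np.ones(len(W))],(W**2).sum(1),rcond=None)[0]
T=onplane('wrist',[q((388,212))],p[2]+.0015,C)[0]
print('rim',x[:2],'r',np.sqrt(x[2]+x[0]**2+x[1]**2),'tablet',T,'off',x[:2]-T[:2])
a=cv2.imread('pics/scene0.png').astype(int);b=cv2.imread('pics/s9.png').astype(int)
print('tablet-cup vs tri', T[:2]-[.567,-.2737], s['time_s'],np.round(s['joint_velocities'],2))
for n,(u,v,w,h) in {'tall':(220,228,30,38),'jarwide':(163,190,50,52),'caulk':(335,225,105,98)}.items():
    print(n,cv2.phaseCorrelate(a[v:v+h,u:u+w].mean(2),b[v:v+h,u:u+w].mean(2)))
E
```

```text
rim [ 0.5671 -0.2776] r 0.04138533861335927 tablet [ 0.5677 -0.2768  0.1461] off [-0.0005 -0.0008]
tablet-cup vs tri [ 0.0007 -0.0031] 14.1833 [ 0.05 -0.04  0.07 -0.07  0.   -0.02]
tall ((0.14584050270436677, 0.43348972562198185), 0.7497484674661152)
jarwide ((-0.13603321846549576, -0.04447314349621578), 0.9310182878705862)
caulk ((-0.04498146718704987, 0.0012214601861515462), 0.9855506646038968)
```

The tablet is within 1 to 3 mm of the cup axis and about 52 mm above the rim. Nothing else has moved and the arm is still, so I'm handing in.

```bash
python3 - <<'E'
from h import *
print(r.finish_job()); s=r.sense(); print(s['time_s'],s['tcp_pos'],s['gripper_width']*.087,s['wrist_force'])
cap('wrist','w10.png')
E
```

```text
the job is handed in; nothing more can be done
None
the job is handed in; nothing more can be done
```

I gripped the tongs by the sleeves, pinched the tablet off the scale and carried it over the cup. I handed the job in at about 14.2 s with the tablet still held above the mouth. Handing in gave no verdict, and no further reading or picture was possible afterwards.

**Last checks before handing in:**
- **Grip:** the fingers were 41.6 mm apart, matching the 42 mm given for tongs closed on the tablet. The wrist view showed it pinched between both scoops.
- **Centring:** the tablet was 1 mm off the rim centre by the wrist camera and 3 mm off by the other two cameras. The limit is 25 mm. The two measurements of the cup's position differed by about 4 mm.
- **Height:** the tablet was about 52 mm above the rim, from the gripper's height reading and how the tongs were held. An earlier camera measurement put it about 7 mm higher than that method gives; either value is well inside the 18 to 120 mm range.
- **Everything else:** the arm was still. The cup stood upright where it began, to within the cameras' few millimetres. The tins, jar and caulk frame had shifted less than half a pixel in the scene view. I did not check the trowel numerically, but nothing came near it.

One odd reading: squeezing the tongs while they lay on the board gave about 5 N of upward wrist force. It disappeared as soon as they were lifted.

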